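Take the blade cap off a desk fan of unknown thread hand

TASK

The desk fan is standing face up with its front guard off, ready for cleaning. Unscrew the winged cap from the middle of its blades - nobody remembers whether this one has an ordinary or a reverse thread, so feel which way it loosens - then lift it off and finish while holding the cap still in the gripper, at least 5 cm above its seat and still over the middle of the fan. Do not disturb the mug, the screwdriver or the stapler beside it.

Things in the scene. Friction and masses are not known exactly. Their poses are not given: they have to be found in the camera images.
- cap: Fan's white plastic screw cap, 40 to 85 g: a ribbed round cup, mouth down, 57 mm across, 30 mm tall, with an upright wing (flat grip bar) on top, 56 mm tall in all. Origin: centre of the mouth's rim; z up along the cap's axis, x along the wing. Screwed on, it sits loosely with its origin 151.5 mm above the table and its x along the fan's x to within about 3 degrees.
- wing (a point): Centre of the cap's wing, on the cap's axis 43 mm above the rim, moving with the cap. The wing is 46 mm long (cap's x), 14 mm thick (cap's y) and 26 mm high, from 30 to 56 mm above the rim.
- seat (a point): Fixed point on the fan's axis, 150 mm above the table, on the hub under the cap. The hidden quick thread is right- or left-handed: the wrong way, the cap stops hard after 5 to 20 degrees; the right way it turns easily, climbs 2.5 mm and lifts straight off at 45 to 65 degrees from its first position (60 is best; soon after, it stops). Pulled up sooner it catches after 2 mm. Stud: 20 mm tall.
- fan: White and grey desk fan, fixed, facing straight up. Base 156 mm across, motor 92 mm across, hub 68 mm across with its top 150 mm above the table; five grey blades reach 103 mm from the axis at 125 to 150 mm height and are locked; rim of the wire rear guard 250 mm across at 138 mm height. Origin: on the axis at the table; z up.
- mug: White ceramic mug, 80 mm across and 95 mm tall, standing beside the fan; origin at the centre of its underside. Leave alone.
- screwdriver: Black-handled screwdriver lying beside the fan; origin on its underside, x along it. Leave alone.
- stapler: Black stapler, 130 x 34 x 48 mm, standing beyond the fan; origin at the centre of its underside, x along it. Leave alone.
Things that resemble listed ones, but are neither listed nor needed, are in the scene too. There is more than one size of the cap; the job needs the largest.

How it is judged:
By the outcome, as a careful person would: the job done as asked, in the order asked, and still so for the second after the job is handed in, while the arm keeps its last pose, push and grip.
It also fails if it takes over 38 s, if anything falls off the work surface, if the arm or the gripper's body presses on something with over 40 N, if the wrist force passes 120 N, or if a joint passes its speed limit or range.

ROBOT

A 6-joint arm with a two-finger parallel gripper is mounted at the origin on the work surface. World frame = base frame: x ahead of the robot, y to its left, z up, the work surface at z = 0. Lengths are in m, angles in degrees, forces in N, time in s.
With the tool pointing down it reaches from about 0.25 to 0.775 m from the base axis. Payload 8.9 kg.
Tool frame: the origin (TCP) lies between the finger pads; the fingertips stand 8 mm ahead of it and the grasp point (between the pads) lies 11 mm behind it; z points along the fingers, y is the line along which they close (so a half turn about z gives the same grasp; the last joint's range is limited). The gripper opens to 85 mm and grips with 20 to 120 N. Pads are 22 mm wide; open, the fingers measure 114 mm over their backs; the gripper's body (76 mm by 85 mm) begins 54 mm behind the grasp point. The pads swing forward as they close: fully open they stand 13 mm farther back than shut.
Start: joints at [-79.486, 16.656, -8.789, 64.555, 0, 82.019], TCP at [0.167, -0.498, 0.214] pointing down, gripper open.
Joint ranges: [-144.48, 144.48], [-52.06, 99.96], [-74.48, 78.29], [-112.23, 115.85], [-86.99, 84.42], [-180, 180]. Speed limits (degrees/s): [127.2, 127.2, 159.86, 180, 180, 180].

INTERFACE

Orientations are given as a 3x3 rotation matrix whose columns are the frame's x, y, z axes.
In Python, from rig import sensors, cams, ticket gives the robot as it stands. The module is installed in compiled form; this text tells all that it offers.
- The arm moves only by the shell command python3 -m pendant 'ROWS' [FORCE]. ROWS is JSON, a list of rows, each an object with "claw": the opening, from 0 (shut) to 1 (fully open); "dp": the shift along the tool's x, y, z in units of 20 mm (1.0 is 20 mm), a list of three; "yaw": the turn about the tool's z in units of pi rad (1.0 is pi rad). A call has 1 to 12 rows; each row shifts and turns the commanded pose from where the row before left it, along the tool's axes as they then stand; what a row does not reach is not made up. A row lasts 1/12 s, in which the tool goes at most 41.7 mm and 7.16 degrees, less where a joint would pass 70% of its speed; a pose out of reach is approached as far as the arm can. A call with a number of a shift or a turn outside -1 to 1 is refused whole. A call with a gripper value outside its range is refused whole. The fingers move at their own pace and stop on an object; FORCE is the grip in N (left out, the last holds). Time passes only in rows, so rows that do not move let the fingers close. It gives the time, the measured TCP pose, the force, the opening and the grip force at its end, in the units of the state.
- sensors.observe(): the state, without advancing time (a new reading comes with each control period).
- cams.capture(name): name is "scene" or "top" or "wrist"; returns a dict with "pixels" (420x560x3 uint8, red, green, blue), "z_map" (420x560 float32, m along the optical axis (not along the pixel's ray), 0 where there is no reading), "vfov" (degrees; the focal length in pixels is half the picture's height over the tangent of half this angle, whatever the lens; pixels are square), "cx", "cy" (the principal point, pixels), "extrinsics" (4x4, takes a point from world to camera coordinates). Camera axes: x right, y up, looking along -z (the intrinsics and any distortion apply to the point x, -y, -z); pixel columns grow to the right and rows downward; lengths in m; the calibration is good to about 2 mm. A picture is of the moment at which its call begins.
- ticket.hand_in(): hands the job in; it is judged then, once.
The state is a dict: "time_s": time; "joint_pos": joint angles; "qvel": joint speeds; "joint_torque": joint torques, N m; "ee_pos": TCP position; "eef_rot": TCP orientation; "force": force on the tool from outside, world axes, zero at the start; "wrist_torque": the same for the moment, N m; "grip_width": opening from 0.0 (shut) to 1.0 (fully open); "finger_force": force on a finger pad.
Only numpy, scipy, OpenCV 4.12 (cv2) and the standard library are available. Lean on these libraries where they do the work, as an engineer would, in place of code of your own. Each camera call takes 0.05 s, during which the arm holds its last target. There are 200 camera calls.

## Working session

There is one attempt and no reset: what is moved stays moved. The work goes in short steps, Python scripts to look and compute and a shell command to move; the robot and the scene stay as the last step left them, time stands still between calls to the robot, and variables do not carry over. Pictures are saved under pics/ and viewed, at most 10 in all, crops included, and the job is handed in when it is done.

```bash
mkdir -p pics
cat > h.py <<'E'
import numpy as np, cv2
from rig import sensors, cams
def cap(name,fn=None):
    c=cams.capture(name)
    if fn: cv2.imwrite('pics/'+fn,c['pixels'][:,:,::-1])
    return c
def pts(c):
    z=c['z_map'];H,W=z.shape;f=H/2/np.tan(np.radians(c['vfov'])/2)
    v,u=np.mgrid[:H,:W]
    P=np.stack([(u-c['cx'])/f*z,-(v-c['cy'])/f*z,-z,np.ones_like(z)],-1)
    w=P@np.linalg.inv(c['extrinsics']).T
    w[z==0]=np.nan
    return w[...,:3]
E
python3 - <<'E'
from h import *
for n in ['scene','top']:
    c=cap(n,n+'0.png'); np.savez(n+'0.npz',**c)
    print(n,{k:np.round(c[k],3).tolist() for k in ['vfov','cx','cy','extrinsics']},[k for k in c])
    w=pts(c); z=w[...,2]
    print(np.nanmin(z),np.nanmax(z),np.isnan(z).mean())
s=sensors.observe();print(s)
E
```

```text
scene {'vfov': 57.004, 'cx': 279.764, 'cy': 209.368, 'extrinsics': [[-0.348, 0.937, -0.013, 0.158], [-0.751, -0.271, 0.602, 0.409], [0.561, 0.219, 0.799, -1.392], [0.0, 0.0, 0.0, 1.0]]} ['pixels', 'z_map', 'vfov', 'cx', 'cy', 'extrinsics']
-0.765584910730916 0.4517370105956439 0.00399234693877551
top {'vfov': 54.97, 'cx': 276.542, 'cy': 218.893, 'extrinsics': [[0.003, -1.0, -0.019, 0.049], [0.99, -0.0, 0.144, -0.653], [-0.144, -0.019, 0.989, -0.862], [0.0, 0.0, 0.0, 1.0]]} ['pixels', 'z_map', 'vfov', 'cx', 'cy', 'extrinsics']
-0.7676245338807618 0.21113005626795955 0.004136904761904762
{'time_s': 0.1, 'joint_pos': array([-7.94857437e+01,  1.66853696e+01, -8.82564026e+00,  6.45560029e+01,
        8.26394743e-04,  8.20189912e+01]), 'qvel': array([ 0.04911968, -0.12341785,  0.07854167, -0.06462265, -0.04441347,
        0.0852736 ]), 'joint_torque': array([ 1.46176506e-03, -5.37977242e+01,  3.31919146e+01,  9.26509907e-03,
       -2.06617815e-04, -4.24773560e-06]), 'ee_pos': array([ 0.16647899, -0.49747221,  0.21379995]), 'eef_rot': array([[ 9.48349894e-01,  3.17226163e-01, -1.99246295e-04],
       [ 3.17226176e-01, -9.48349210e-01,  1.15258640e-03],
       [ 1.76675495e-04, -1.15626133e-03, -9.99999316e-01]]), 'force': array([ 0.23250854, -0.75728978, -0.11071216]), 'wrist_torque': array([-0.02514401,  0.01475423,  0.02426869]), 'finger_force': 0.0, 'grip_width': 0.9984837509634386}
```

View pics/top0.png

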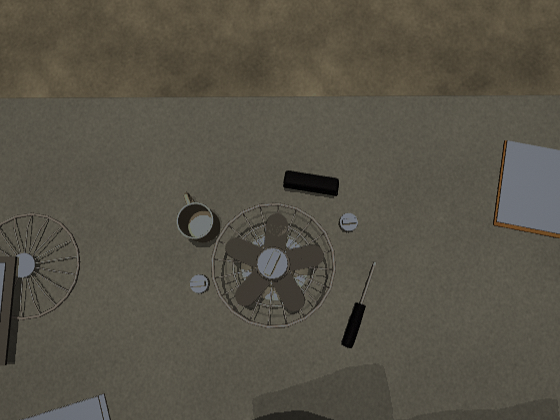

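View pics/scene0.png

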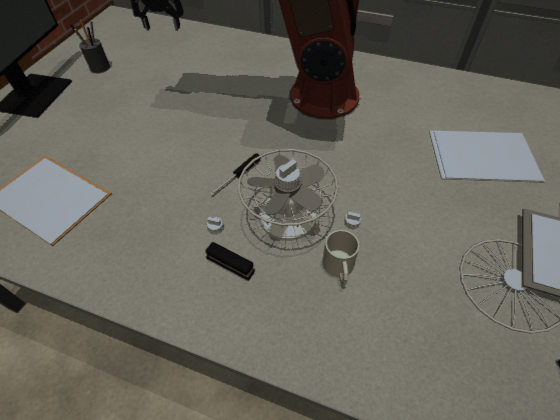

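The top view shows the fan with the cap at about (272,263) and its wing running up to the right. The mug is at (197,222), the stapler at (311,183), the screwdriver at (358,310), and the smaller caps at (199,284) and (348,222). The scene view agrees, with the cap at (288,172). Next I measure the cap and wing from the depth maps.

Run:
```python
from h import *
for n,(u0,v0) in [('top',(272,263)),('scene',(288,172))]:
    c=dict(np.load(n+'0.npz')); w=pts(c)[v0-35:v0+35,u0-35:u0+35].reshape(-1,3)
    for lo,hi in [(.197,.216),(.172,.19)]:
        p=w[(w[:,2]>lo)&(w[:,2]<hi)]
        if len(p)<5: print(n,lo,len(p));continue
        r=cv2.minAreaRect((p[:,:2]*1000).astype(np.float32)); q=p[:,:2]-p[:,:2].mean(0)
        d=np.linalg.svd(q,full_matrices=False)[2][0]
        print(n,lo,len(p),p.mean(0).round(4),np.round(np.median(p[:,2]),4),'rect',np.round(r[0],1),np.round(r[1],1),round(r[2],1),'pca',np.degrees(np.arctan2(d[1],d[0])).round(1))
# rear guard rim
    W=pts(c).reshape(-1,3); print('table',np.nanmedian(W[:,2]).round(4))
c=dict(np.load('top0.npz')); im=c['pixels'][225:300,232:312,::-1]
cv2.imwrite('pics/crop0.png',cv2.resize(cv2.convertScaleAbs(im,alpha=1.8),None,fx=7,fy=7,interpolation=cv2.INTER_CUBIC))
```

```text
top 0.197 195 [0.5497 0.0559 0.2076] 0.2079 rect [549.6  56.1] [13.9 45.6] 64.1 pca 154.8
top 0.172 520 [0.5495 0.0557 0.1818] 0.1819 rect [549.8  55.5] [56.2 57.5] 44.8 pca -116.5
table 0.0001
scene 0.197 125 [0.5532 0.0588 0.2049] 0.2062 rect [550.6  58.9] [14.5 46. ] 62.5 pca -26.4
scene 0.172 264 [0.5601 0.0639 0.1804] 0.1807 rect [554.7  58.7] [50.7 58.3] 10.8 pca 121.3
table -0.0005
```

View pics/crop0.png

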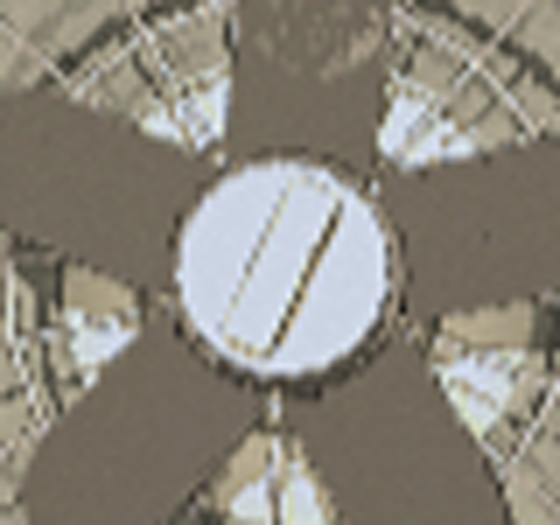

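The two views agree: the cap axis is near (0.550, 0.057), its top is at 0.207, the wing is 14 x 46 mm and lies along -26°. These match the given sizes. I'll move to a hover and turn -135.5° about tool z, which ends near q6 = 32.

```bash
python3 -m pendant '[{"claw":1,"dp":[0.96,-0.72,-0.4],"yaw":0},{"claw":1,"dp":[0.96,-0.72,-0.4],"yaw":0},{"claw":1,"dp":[0.96,-0.72,-0.4],"yaw":0},{"claw":1,"dp":[0.96,-0.72,-0.4],"yaw":0},{"claw":1,"dp":[0.96,-0.72,-0.4],"yaw":0},{"claw":1,"dp":[0.96,-0.72,-0.4],"yaw":0},{"claw":1,"dp":[0.96,-0.72,-0.4],"yaw":0},{"claw":1,"dp":[0.96,-0.72,-0.4],"yaw":0},{"claw":1,"dp":[0.96,-0.72,-0.4],"yaw":0},{"claw":1,"dp":[0.96,-0.72,-0.4],"yaw":0},{"claw":1,"dp":[0.96,-0.72,-0.4],"yaw":0},{"claw":1,"dp":[0.96,-0.72,-0.4],"yaw":0}]'
python3 -m pendant '[{"claw":1,"dp":[0.96,-0.72,0],"yaw":0},{"claw":1,"dp":[0.96,-0.72,0],"yaw":0},{"claw":1,"dp":[0.96,-0.72,0],"yaw":0},{"claw":1,"dp":[0.96,-0.72,0],"yaw":0},{"claw":1,"dp":[0.96,-0.72,0],"yaw":0},{"claw":1,"dp":[0.96,-0.72,0],"yaw":0},{"claw":1,"dp":[0.96,-0.72,0],"yaw":0},{"claw":1,"dp":[0.96,-0.72,0],"yaw":0},{"claw":1,"dp":[0.96,-0.72,0],"yaw":0},{"claw":1,"dp":[0.96,-0.72,0],"yaw":0},{"claw":1,"dp":[0.96,-0.72,0],"yaw":0},{"claw":1,"dp":[0.96,-0.72,0],"yaw":0}]'
python3 -m pendant '[{"claw":1,"dp":[0.96,-0.72,0],"yaw":0},{"claw":1,"dp":[0.96,-0.72,0],"yaw":0},{"claw":1,"dp":[0.96,-0.72,0],"yaw":0},{"claw":1,"dp":[0.96,-0.72,0],"yaw":0},{"claw":1,"dp":[0,0,0],"yaw":-0.039},{"claw":1,"dp":[0,0,0],"yaw":-0.039},{"claw":1,"dp":[0,0,0],"yaw":-0.039},{"claw":1,"dp":[0,0,0],"yaw":-0.039},{"claw":1,"dp":[0,0,0],"yaw":-0.039},{"claw":1,"dp":[0,0,0],"yaw":-0.039},{"claw":1,"dp":[0,0,0],"yaw":-0.039},{"claw":1,"dp":[0,0,0],"yaw":-0.039}]'
python3 -m pendant '[{"claw":1,"dp":[0,0,0],"yaw":-0.039},{"claw":1,"dp":[0,0,0],"yaw":-0.039},{"claw":1,"dp":[0,0,0],"yaw":-0.039},{"claw":1,"dp":[0,0,0],"yaw":-0.039},{"claw":1,"dp":[0,0,0],"yaw":-0.039},{"claw":1,"dp":[0,0,0],"yaw":-0.039},{"claw":1,"dp":[0,0,0],"yaw":-0.039},{"claw":1,"dp":[0,0,0],"yaw":-0.039},{"claw":1,"dp":[0,0,0],"yaw":-0.039},{"claw":1,"dp":[0,0,0],"yaw":-0.039},{"claw":1,"dp":[0,0,0],"yaw":-0.039},{"claw":1,"dp":[0,0,0],"yaw":0}]'
python3 - <<'E'
from h import *
c=cap('wrist','wrist1.png'); np.savez('wrist1.npz',**c)
s=sensors.observe(); R=s['eef_rot'];print(s['joint_pos'].round(1),R.round(3))
w=pts(c).reshape(-1,3)
p=w[(w[:,2]>.2)&(w[:,2]<.214)&(np.hypot(w[:,0]-.55,w[:,1]-.057)<.05)]
print(len(p))
if len(p)>20:
    r=cv2.minAreaRect((p[:,:2]*1000).astype(np.float32)); print(r,p.mean(0))
    d=np.linalg.svd(p[:,:2]-p[:,:2].mean(0),full_matrices=False)[2][0];print(np.degrees(np.arctan2(d[1],d[0])))
    t=np.append(np.array(r[0])/1000,.2)-s['ee_pos'];print('dp units',(R.T@t/.02).round(3))
E
```

```text
time_s: 1.1
ee_pos: [0.3306, -0.2597, 0.3105]
eef_rot: [[0.948, 0.317, -0.0], [0.317, -0.948, 0.0], [-0.0, -0.0, -1.0]]
force: [0.4, -0.6, 0.0]
grip_width: 1.001
finger_force: 0.0
time_s: 2.1
ee_pos: [0.4943, -0.0228, 0.31]
eef_rot: [[0.948, 0.317, -0.001], [0.317, -0.948, 0.0], [-0.001, -0.0, -1.0]]
force: [-0.1, 0.2, 0.1]
grip_width: 1.0
finger_force: 0.0
time_s: 3.1
ee_pos: [0.5483, 0.0551, 0.3099]
eef_rot: [[0.259, 0.966, -0.001], [0.966, -0.259, 0.0], [-0.0, -0.001, -1.0]]
force: [-0.0, -0.1, -0.2]
grip_width: 0.998
finger_force: 0.0
time_s: 4.1
ee_pos: [0.5483, 0.055, 0.3099]
eef_rot: [[-0.885, 0.466, -0.001], [0.466, 0.885, 0.0], [0.001, -0.0, -1.0]]
force: [0.5, -0.1, -0.2]
grip_width: 1.001
finger_force: 0.0
[-1.9 17.9  7.2 79.4  0.  26.4] [[-0.881  0.473 -0.001]
 [ 0.473  0.881  0.   ]
 [ 0.001 -0.    -1.   ]]
777
((549.0443115234375, 55.59007263183594), (14.001201629638672, 46.233821868896484), 64.85482025146484) [0.54778476 0.0561813  0.20626354]
-25.413056871968628
dp units [-0.022  0.043  5.5  ]
```

View pics/wrist1.png

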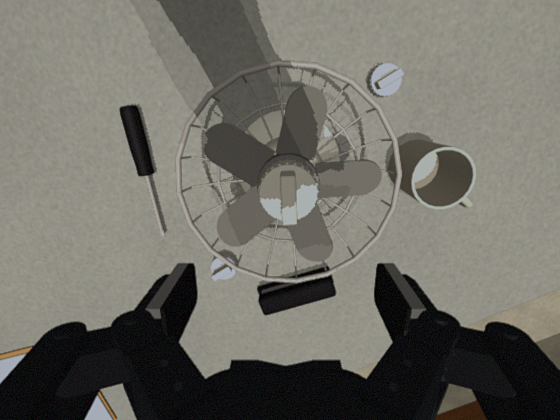

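The wrist view shows the wing at about (289,198), aligned with the tool to within 3° and centred between the fingers. I'll correct the yaw by -2.8°, descend to TCP z = 0.192 and close.

```bash
python3 -m pendant '[{"claw":0.6,"dp":[-0.02,0.04,0.7],"yaw":-0.016},{"claw":0.6,"dp":[0,0,0.8],"yaw":0},{"claw":0.6,"dp":[0,0,0.8],"yaw":0},{"claw":0.6,"dp":[0,0,0.8],"yaw":0},{"claw":0.6,"dp":[0,0,0.8],"yaw":0},{"claw":0.6,"dp":[0,0,0.8],"yaw":0},{"claw":0.6,"dp":[0,0,0.6],"yaw":0},{"claw":0.6,"dp":[0,0,0.4],"yaw":0},{"claw":0.6,"dp":[0,0,0.2],"yaw":0},{"claw":0.6,"dp":[0,0,0],"yaw":0}]' 40
python3 -m pendant '[{"claw":0,"dp":[0,0,0],"yaw":0},{"claw":0,"dp":[0,0,0],"yaw":0},{"claw":0,"dp":[0,0,0],"yaw":0},{"claw":0,"dp":[0,0,0],"yaw":0},{"claw":0,"dp":[0,0,0],"yaw":0},{"claw":0,"dp":[0,0,0],"yaw":0},{"claw":0,"dp":[0,0,0],"yaw":0},{"claw":0,"dp":[0,0,0],"yaw":0}]' 40
python3 - <<'E'
from h import *
s=sensors.observe();print(s['joint_pos'].round(1),s['wrist_torque'].round(3),s['force'].round(2))
E
```

```text
time_s: 4.98
ee_pos: [0.5488, 0.0555, 0.1917]
eef_rot: [[-0.904, 0.428, -0.001], [0.428, 0.904, 0.0], [0.001, -0.001, -1.0]]
force: [0.8, 0.9, 0.1]
grip_width: 0.599
finger_force: 0.0
time_s: 5.65
ee_pos: [0.5492, 0.0556, 0.1924]
eef_rot: [[-0.904, 0.426, 0.0], [0.426, 0.904, -0.0], [-0.0, 0.0, -1.0]]
force: [0.5, -0.7, 1.1]
grip_width: -0.003
finger_force: 0.0
[-1.8 20.3 -6.9 62.8 -0.  23.4] [-0.007 -0.025  0.026] [ 0.54 -0.74  1.15]
```

The fingers report fully shut with no force, so something is off and I'll look.

Run:
```python
from h import *
a=cap('wrist'); b=cap('scene'); 
A=a['pixels'][:,:,::-1]; B=cv2.resize(b['pixels'][90:240,190:390,::-1],(560,420),interpolation=cv2.INTER_CUBIC)
cv2.imwrite('pics/c2.png',cv2.resize(cv2.convertScaleAbs(np.hstack([A,B]),alpha=1.5),(800,300),interpolation=cv2.INTER_AREA))
```

```text
(no output)
```

View pics/c2.png

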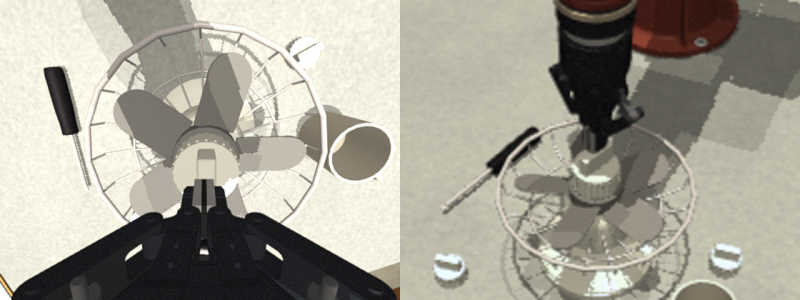

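The wrist view (left) shows the fingers at about (205,190), on or just beyond the near end of the wing, and the gap between them is unclear. I'll zoom in.

Run:
```python
from h import *
a=cap('wrist'); b=cap('scene'); s=sensors.observe(); print(s['grip_width'],s['finger_force'],s['ee_pos'])
z=lambda c,u,v,w,h:cv2.resize(c['pixels'][v:v+h,u:u+w,::-1],(400,400),interpolation=cv2.INTER_CUBIC)
cv2.imwrite('pics/c3.png',cv2.convertScaleAbs(np.hstack([z(a,215,190,140,140),z(b,255,125,70,70)]),alpha=1.5))
# project expected points into wrist
def proj(c,p):
    q=c['extrinsics']@np.append(p,1); f=210/np.tan(np.radians(c['vfov'])/2); return (c['cx']-f*q[0]/q[2], c['cy']+f*q[1]/q[2])
R=s['eef_rot'];t=s['ee_pos']
for d in [-.023,0,.023]: print('wing top',d,np.round(proj(a,[.549+d*np.cos(np.radians(154.6)),.0556+d*np.sin(np.radians(154.6)),.2075])))
print('tcp',np.round(proj(a,t)),'grasp',np.round(proj(a,t-.011*R[:,2])),'+x11',np.round(proj(a,t-.011*R[:,2]+.011*R[:,0])))
w=pts(a); p=w[150:330,200:370].reshape(-1,3); p=p[(p[:,2]>.195)&(p[:,2]<.214)]
q=(p-t)@R; print(len(p),np.percentile(q,[1,50,99],axis=0).round(4))
```

```text
-0.001492171252864958 0.0 [0.54918713 0.05553037 0.19227889]
wing top -0.023 [289. 302.]
wing top 0 [289. 264.]
wing top 0.023 [289. 223.]
tcp [289. 252.] grasp [289. 261.] +x11 [289. 242.]
986 [[ 0.0043 -0.0068 -0.0211]
 [ 0.0169 -0.0001 -0.014 ]
 [ 0.0233  0.0068 -0.0034]]
```

View pics/c3.png

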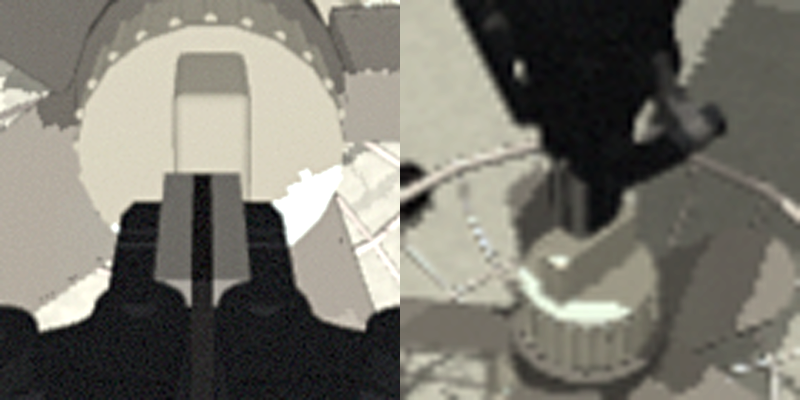

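Run:
```python
from h import *
a=cap('wrist'); s=sensors.observe(); R=s['eef_rot'];t=s['ee_pos']
w=pts(a); q=(w-t)@R*1000
g=a['pixels'].astype(int).sum(2)
for v in range(208,305,6):
    print(v,' '.join('%d:(%d,%d,%d)'%(u,*q[v,u]) if not np.isnan(q[v,u,0]) else '%d:nan'%u for u in range(262,318,6)))
b=cap('scene'); w=pts(b); q=(w-t)@R*1000
m=(abs(q[...,0])<16)&(abs(q[...,1])<25)&(q[...,2]<20)&(q[...,2]>-40)
for v in range(150,186,3): print(v,' '.join('(%d,%d,%d)'%tuple(q[v,u]) for u in range(276,304,4)))
```

```text
208 262:(22,-15,11) 268:(22,-12,12) 274:(22,-8,12) 280:(22,-5,9) 286:(22,-1,10) 292:nan 298:(22,5,10) 304:(22,8,11) 310:(22,12,12) 316:(22,16,12)
214 262:(18,-15,11) 268:nan 274:(18,-8,12) 280:(23,-4,-1) 286:(22,-1,0) 292:(22,1,0) 298:(22,4,0) 304:(18,9,12) 310:(18,12,12) 316:(18,16,12)
220 262:nan 268:(14,-12,11) 274:(14,-8,11) 280:(22,-4,-10) 286:(22,-1,-8) 292:(22,1,-9) 298:(22,4,-10) 304:(14,9,12) 310:(14,12,11) 316:(14,16,11)
226 262:(11,-15,11) 268:(11,-12,11) 274:(10,-8,12) 280:(21,-4,-13) 286:(21,-1,-13) 292:(21,1,-14) 298:(21,4,-14) 304:(11,9,11) 310:(10,12,12) 316:(11,16,11)
232 262:(7,-15,11) 268:(7,-12,12) 274:(7,-8,11) 280:(17,-4,-14) 286:(17,-1,-13) 292:(18,1,-14) 298:(18,4,-14) 304:(7,9,11) 310:(6,12,12) 316:(6,16,12)
238 262:(3,-16,12) 268:(3,-12,11) 274:(2,-8,13) 280:(14,-4,-14) 286:(14,-1,-14) 292:(14,1,-14) 298:(14,4,-14) 304:(3,9,11) 310:(3,12,11) 316:(3,16,11)
244 262:(0,-16,11) 268:(0,-12,12) 274:(0,-8,11) 280:(11,-4,-14) 286:(10,-1,-12) 292:(11,1,-13) 298:(11,4,-14) 304:(0,9,11) 310:(0,13,12) 316:(0,16,11)
250 262:(-4,-16,11) 268:(-4,-12,12) 274:(10,-7,-20) 280
[... 1857 characters left out ...]
,-135,194) (185,-125,192)
162 (29,-67,48) (37,-61,50) (-11,3,-32) (-6,11,-35) (2,14,-30) (169,-127,195) (174,-115,190)
165 (20,-58,46) (31,-54,52) (-10,2,-22) (-5,10,-23) (9,8,-11) (158,-117,193) (167,-108,193)
168 (11,-49,44) (-18,-2,-13) (-13,5,-15) (-4,9,-11) (8,9,-2) (25,7,12) (156,-98,191)
171 (-15,-19,11) (-22,0,-9) (-16,8,-10) (-4,9,-2) (8,9,7) (18,14,11) (49,-1,47)
174 (-21,-13,12) (-22,1,0) (-15,7,1) (-3,8,9) (4,14,11) (11,20,11) (43,4,49)
177 (-23,-11,20) (-22,0,11) (-16,8,10) (-9,14,11) (-4,22,8) (4,27,11) (39,8,54)
180 (-25,-10,29) (-27,5,15) (-24,15,8) (-16,21,11) (-8,26,13) (-2,34,11) (23,23,41)
183 (-25,-10,40) (-27,5,26) (-25,17,17) (-18,23,18) (-9,28,21) (0,31,27) (16,30,41)
```

Run:
```python
from h import *
a=dict(np.load('wrist1.npz')); R=np.array([[-.881,.473,0],[.473,.881,0],[0,0,-1]]);t=np.array([.5483,.055,.3099])
q=(pts(a)-t)@R*1000
m=(q[...,2]<40)&(q[...,2]>-60)&(abs(q[...,1])<75)&(abs(q[...,0])<40)
for sgn in (-1,1):
    p=q[m&(q[...,1]*sgn>0)]; print(len(p),np.percentile(p,[0,2,50,98,100],axis=0).round(1).tolist())
a=cap('wrist'); s=sensors.observe(); q=(pts(a)-s['ee_pos'])@s['eef_rot']*1000
for v in range(240,254): print(v,[tuple(q[v,u].round(1)) for u in (271,277,283,295,301)])
```

```text
2038 [[-12.2, -58.4, -60.0], [-10.7, -57.5, -59.6], [6.0, -44.8, -48.0], [10.8, -44.2, -31.2], [11.5, -43.9, -28.6]]
2034 [[-11.8, 40.2, -60.0], [-10.1, 40.5, -59.6], [6.8, 41.0, -48.0], [11.5, 53.8, -31.2], [11.9, 54.9, -28.5]]
240 [(np.float64(1.8), np.float64(-10.6), np.float64(12.2)), (np.float64(13.4), np.float64(-6.2), np.float64(-14.0)), (np.float64(13.1), np.float64(-3.2), np.float64(-13.3)), (np.float64(13.4), np.float64(3.0), np.float64(-14.0)), (np.float64(13.3), np.float64(6.1), np.float64(-13.9))]
241 [(np.float64(1.3), np.float64(-10.6), np.float64(11.8)), (np.float64(12.2), np.float64(-6.3), np.float64(-12.5)), (np.float64(12.9), np.float64(-3.2), np.float64(-14.1)), (np.float64(13.1), np.float64(3.0), np.float64(-14.7)), (np.float64(12.9), np.float64(6.1), np.float64(-14.1))]
242 [(np.float64(0.5), np.float64(-10.6), np.float64(12.2)), (np.float64(12.0), np.float64(-6.3), np.float64(-13.4)), (np.float64(12.1), np.float64(-3.2), np.float64(-13.7)), (np.float64(12.5), np.float64(3.0), np.float64(-14.5)), (np.float64(12.3), np.float64(6.1), np.float64(-14.1))]
243 [(np.f
[... 2440 characters left out ...]
loat64(-22.3)), (np.float64(11.3), np.float64(2.7), np.float64(-22.4)), (np.float64(7.4), np.float64(6.1), np.float64(-14.4))]
252 [(np.float64(-5.9), np.float64(-10.7), np.float64(11.6)), (np.float64(11.0), np.float64(-6.0), np.float64(-22.8)), (np.float64(10.5), np.float64(-3.1), np.float64(-21.8)), (np.float64(10.9), np.float64(2.7), np.float64(-22.7)), (np.float64(6.5), np.float64(6.2), np.float64(-13.8))]
253 [(np.float64(-6.8), np.float64(-10.7), np.float64(12.1)), (np.float64(11.0), np.float64(-6.0), np.float64(-23.9)), (np.float64(10.6), np.float64(-3.1), np.float64(-23.3)), (np.float64(11.2), np.float64(2.7), np.float64(-24.4)), (np.float64(6.1), np.float64(6.2), np.float64(-14.1))]
```

By wrist depth the pads shut about 4–5 mm above the wing. The fingertips sit about 20 mm behind the reported TCP instead of 8 mm ahead of it, and about 1.7 mm to -y. The depth agrees with the cap and table heights, so I trust it. I'll open, descend 28 mm further, shift +1.7 mm in y and close again.

```bash
python3 -m pendant '[{"claw":0.5,"dp":[0,0.08,0],"yaw":0},{"claw":0.5,"dp":[0,0,0],"yaw":0},{"claw":0.5,"dp":[0,0,0],"yaw":0},{"claw":0.5,"dp":[0,0,0],"yaw":0},{"claw":0.5,"dp":[0,0,0.4],"yaw":0},{"claw":0.5,"dp":[0,0,0.4],"yaw":0},{"claw":0.5,"dp":[0,0,0.4],"yaw":0},{"claw":0.5,"dp":[0,0,0.2],"yaw":0},{"claw":0.5,"dp":[0,0,0],"yaw":0}]' 40
python3 -m pendant '[{"claw":0,"dp":[0,0,0],"yaw":0},{"claw":0,"dp":[0,0,0],"yaw":0},{"claw":0,"dp":[0,0,0],"yaw":0},{"claw":0,"dp":[0,0,0],"yaw":0},{"claw":0,"dp":[0,0,0],"yaw":0},{"claw":0,"dp":[0,0,0],"yaw":0}]' 40
python3 - <<'E'
from h import *
s=sensors.observe();print(s['joint_pos'].round(1),s['wrist_torque'].round(3),s['force'].round(2))
E
```

```text
time_s: 6.75
ee_pos: [0.5493, 0.057, 0.1631]
eef_rot: [[-0.904, 0.427, -0.002], [0.427, 0.904, 0.0], [0.001, -0.001, -1.0]]
force: [0.7, -0.1, 0.5]
grip_width: 0.5
finger_force: 0.0
time_s: 7.25
ee_pos: [0.5503, 0.0568, 0.1648]
eef_rot: [[-0.904, 0.427, 0.001], [0.427, 0.904, -0.0], [-0.001, 0.0, -1.0]]
force: [0.6, -0.6, 5.0]
grip_width: 0.156
finger_force: 41.2
[-1.7 21.5 -9.5 59.  -0.  23.6] [-0.236  0.029  0.051] [ 0.64 -0.58  5.02]
```

The wing is gripped: opening about 13.3 mm, 41 N. Now I'll feel which way it turns, anticlockwise first (tool yaw negative).

```bash
o(){ python3 -c "
from h import *
s=sensors.observe();R=s['eef_rot'];print('ang',np.degrees(np.arctan2(R[1,0],R[0,0])).round(1),s['joint_pos'][5].round(1),s['ee_pos'].round(4),s['wrist_torque'].round(2),s['force'].round(1),s['joint_torque'][5].round(2))"; }
o
python3 -m pendant '[{"claw":0,"dp":[0,0,-0.03],"yaw":-0.02},{"claw":0,"dp":[0,0,0],"yaw":-0.02}]' >/dev/null; o
python3 -m pendant '[{"claw":0,"dp":[0,0,0],"yaw":-0.02},{"claw":0,"dp":[0,0,0],"yaw":0}]' ; o
```

```text
ang 154.8 23.6 [0.5503 0.0568 0.1648] [-0.24  0.03  0.05] [ 0.6 -0.6  5. ] 0.02
ang 162.1 16.2 [0.5498 0.057  0.1649] [-0.11  0.01 -0.08] [-0.3 -0.6  3.2] 1.43
time_s: 7.58
ee_pos: [0.5499, 0.0569, 0.1649]
eef_rot: [[-0.969, 0.247, -0.0], [0.247, 0.969, -0.0], [-0.0, -0.0, -1.0]]
force: [0.6, 0.0, 2.3]
grip_width: 0.156
finger_force: 40.8
ang 165.7 12.6 [0.5499 0.0569 0.1649] [-0.13  0.05  0.01] [0.6 0.  2.3] -1.12
```

```bash
o(){ python3 -c "
from h import *
s=sensors.observe();R=s['eef_rot'];print('ang',np.degrees(np.arctan2(R[1,0],R[0,0])).round(1),s['ee_pos'].round(4),s['wrist_torque'].round(2),s['force'].round(1),s['grip_width'].round(3),s['finger_force'])"; }
python3 -m pendant '[{"claw":0,"dp":[0,0,0],"yaw":-0.02},{"claw":0,"dp":[0,0,0],"yaw":0}]' >/dev/null; o
python3 -m pendant '[{"claw":0,"dp":[0,0,0],"yaw":-0.02},{"claw":0,"dp":[0,0,0],"yaw":0}]' >/dev/null; o
python3 -m pendant '[{"claw":0,"dp":[0,0,0],"yaw":-0.02},{"claw":0,"dp":[0,0,0],"yaw":0}]' >/dev/null; o
```

```text
Traceback (most recent call last):
AttributeError: 'float' object has no attribute 'round'
Traceback (most recent call last):
AttributeError: 'float' object has no attribute 'round'
Traceback (most recent call last):
AttributeError: 'float' object has no attribute 'round'
```

```bash
cat > o.py <<'E'
from h import *
s=sensors.observe();R=s['eef_rot'];print('ang',np.degrees(np.arctan2(R[1,0],R[0,0])).round(1),s['time_s'],s['ee_pos'].round(4),s['wrist_torque'].round(2),s['force'].round(1),round(s['grip_width'],3),s['finger_force'])
E
python3 o.py
```

```text
ang 176.2 8.0833 [0.5505 0.0557 0.1654] [-1.6   0.1  -0.73] [ 1.  -6.3  4.3] 0.153 54.01624660687958
```

At 21° the wrist torque jumped to -0.73 N·m and the finger force rose, so this way hits the hard stop. I'll turn back and try clockwise.

```bash
python3 -m pendant '[{"claw":0,"dp":[0,0,0],"yaw":0.02},{"claw":0,"dp":[0,0,0],"yaw":0.02},{"claw":0,"dp":[0,0,0],"yaw":0.02},{"claw":0,"dp":[0,0,0],"yaw":0}]' >/dev/null; python3 o.py
python3 -m pendant '[{"claw":0,"dp":[0,0,0],"yaw":0.02},{"claw":0,"dp":[0,0,0],"yaw":0.02},{"claw":0,"dp":[0,0,0],"yaw":0.02},{"claw":0,"dp":[0,0,0],"yaw":0}]' >/dev/null; python3 o.py
python3 -m pendant '[{"claw":0,"dp":[0,0,0],"yaw":0.02},{"claw":0,"dp":[0,0,0],"yaw":0.02},{"claw":0,"dp":[0,0,-0.01],"yaw":0.02},{"claw":0,"dp":[0,0,-0.01],"yaw":0}]' >/dev/null; python3 o.py
```

```text
ang 165.2 8.4167 [0.5498 0.0571 0.1649] [-0.26  0.11 -0.1 ] [-0.1 -1.2  2.8] 0.154 40.84743587397185
ang 154.6 8.75 [0.55   0.0573 0.1649] [ 0.01 -0.06 -0.05] [0.3 0.1 3.1] 0.156 40.685979544007296
ang 143.9 9.0833 [0.55   0.0571 0.1653] [-0.04 -0.15 -0.  ] [-0.2  0.5  0.6] 0.157 40.522424741461975
```

```bash
python3 -m pendant '[{"claw":0,"dp":[0,0,-0.01],"yaw":0.02},{"claw":0,"dp":[0,0,-0.01],"yaw":0.02},{"claw":0,"dp":[0,0,-0.01],"yaw":0.02},{"claw":0,"dp":[0,0,0],"yaw":0}]' >/dev/null; python3 o.py
python3 -m pendant '[{"claw":0,"dp":[0,0,-0.01],"yaw":0.02},{"claw":0,"dp":[0,0,-0.01],"yaw":0.02},{"claw":0,"dp":[0,0,-0.01],"yaw":0.02},{"claw":0,"dp":[0,0,0],"yaw":0}]' >/dev/null; python3 o.py
python3 -m pendant '[{"claw":0,"dp":[0,0,-0.01],"yaw":0.02},{"claw":0,"dp":[0,0,-0.01],"yaw":0.02},{"claw":0,"dp":[0,0,-0.01],"yaw":0.02},{"claw":0,"dp":[0,0,0],"yaw":0}]' >/dev/null; python3 o.py
```

```text
ang 133.2 9.4167 [0.5501 0.0571 0.166 ] [-0.12 -0.1  -0.04] [-0.  -0.4  3.2] 0.154 40.82721513151114
ang 122.4 9.75 [0.5502 0.057  0.1668] [-0.08 -0.03 -0.06] [-0.3 -0.1  5.6] 0.158 41.14972785425607
ang 111.7 10.0833 [0.55   0.057  0.1673] [-0.09 -0.02 -0.03] [-0.7 -0.4  5.5] 0.155 41.16589625432425
```

It turns freely, so this is a reverse thread. I'll continue to about 59° and try a small lift.

```bash
python3 -m pendant '[{"claw":0,"dp":[0,0,-0.01],"yaw":0.02},{"claw":0,"dp":[0,0,-0.01],"yaw":0.02},{"claw":0,"dp":[0,0,-0.02],"yaw":0.02},{"claw":0,"dp":[0,0,0],"yaw":0.02},{"claw":0,"dp":[0,0,0],"yaw":0.01},{"claw":0,"dp":[0,0,0],"yaw":0}]' >/dev/null; python3 o.py
python3 -m pendant '[{"claw":0,"dp":[0,0,-0.1],"yaw":0},{"claw":0,"dp":[0,0,-0.1],"yaw":0},{"claw":0,"dp":[0,0,0],"yaw":0}]' >/dev/null; python3 o.py
```

```text
ang 95.6 10.5833 [0.5495 0.0571 0.1675] [-0.01  0.01  0.01] [-0.8 -0.1 -0.1] 0.157 40.38364087214234
ang 95.5 10.8333 [0.5498 0.057  0.1721] [-0.01 -0.02 -0.01] [-0.1  1.4 -1.5] 0.157 40.250977243237
```

It's free at 59°: no catch after 4.6 mm. I'll lift it straight up.

```bash
python3 -m pendant '[{"claw":0,"dp":[0,0,-0.2],"yaw":0},{"claw":0,"dp":[0,0,-0.3],"yaw":0},{"claw":0,"dp":[0,0,-0.4],"yaw":0},{"claw":0,"dp":[0,0,-0.4],"yaw":0},{"claw":0,"dp":[0,0,-0.5],"yaw":0},{"claw":0,"dp":[0,0,-0.5],"yaw":0},{"claw":0,"dp":[0,0,-0.5],"yaw":0},{"claw":0,"dp":[0,0,-0.5],"yaw":0},{"claw":0,"dp":[0,0,-0.4],"yaw":0},{"claw":0,"dp":[0,0,-0.3],"yaw":0},{"claw":0,"dp":[0,0,0],"yaw":0},{"claw":0,"dp":[0,0,0],"yaw":0}]' >/dev/null; python3 o.py
python3 - <<'E'
from h import *
a=cap('wrist'); b=cap('scene'); 
cv2.imwrite('pics/c4.png',cv2.convertScaleAbs(cv2.resize(np.hstack([a['pixels'],cv2.resize(b['pixels'][75:270,160:420],(560,420))])[:,:,::-1],(800,300)),alpha=1.5))
E
```

```text
ang 95.4 11.8333 [0.55  0.057 0.252] [-0.02 -0.   -0.03] [ 0.2 -0.8 -0.3] 0.157 40.23863884897082
```

View pics/c4.png

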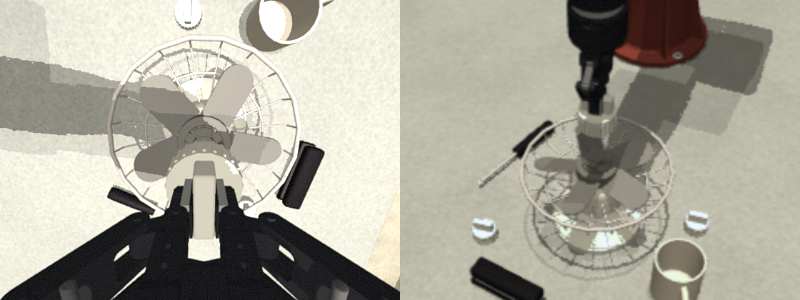

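The cap is held in the gripper (wrist view about (204,185), scene view about (597,120)), about 84 mm above the hub and over the fan axis. The mug, screwdriver and stapler have not moved. I'm handing in.

```bash
python3 -c "
from rig import ticket
print(ticket.hand_in())"
```

```text
the job is handed in; nothing more can be done
None
```

The cap has a reverse thread: I unscrewed it clockwise by about 59°, lifted it off, and handed the job in with it still gripped about 8 cm above its seat over the middle of the fan, with the mug, screwdriver and stapler undisturbed; the hand-in gave no verdict.

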